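# Stand the tipped lotion bottle where it does not hide the baby monitor

## Task

The square lotion bottle has tipped over on the dresser. Stand it upright, cap up, in the empty compartment of the wooden tray where it will not be right in front of the baby monitor's screen, setting it down gently and letting go. Leave everything else as it stands.

Things in the scene. Friction and masses are not known exactly. Their poses are not given: they have to be found in the camera images.
- bottle: cream square bottle, white round cap, lying on a flat side on the dresser right of the tray; 0.15-0.31 kg. Body 46 x 46 mm, flat-sided, 110 mm tall; then a neck cone (radius 20 to 13 mm) to 118 mm and a cap, radius 14 mm, to 140 mm. Origin: centre of the foot's underside; z axis runs from foot to cap (level at the start); x and y are square to the flat sides.
- tray: fixed open wooden tray with four equal compartments in a row. Outside 94 (x) x 357 (y) x 30 mm high, floor and walls 5 mm thick; each compartment is 84 (x) x about 84 (y) mm inside, centres 88 mm apart along the tray's y axis at y = -132, -44, 44, 132 mm. Origin: centre of the underside; y axis along the row, which runs slantwise away from the robot to its left.
- mat_a: flat round cork mat, 64 mm across, 0.6 mm thin, fixed at the middle of one of the two empty compartments, on the tray's floor. Origin: its centre on the compartment floor; axes parallel to the tray's.
- mat_b: the same cork mat, fixed at the middle of the other empty compartment. Origin and axes as mat_a.
- monitor: white baby monitor parent unit standing behind the tray (off its +x long side), right behind one of the compartments; foot 50 x 70 mm, body 74 mm wide (y), 22 mm thick, 122 mm tall, short antenna to 163 mm. Its screen faces its own -x, across the tray. Origin: centre of its underside.
- pump: white round soap pump bottle standing in one compartment, radius 25 mm, shoulder at 115 mm, push dispenser to 173 mm with its spout 40 mm out towards its own +x. Origin: centre of its underside, z up. To be left alone.
- powder: white round powder can standing in one compartment, radius 24 mm, 135 mm tall. Origin: centre of its underside, z up. To be left alone.
- train: wooden toy train car, 95 x 62 x 65 mm, loose on the dresser top. Origin: centre of its underside. To be left alone.
- dish: white ceramic dish, 100 mm across, 28 mm high, loose on the dresser top. Origin: centre of its underside. To be left alone.

How it is judged (in metres and radians):
At the end, for the whole second after the job is handed in: The bottle stands upright (within 0.1 rad, cap up) on the floor of an empty compartment (within 26 mm of its middle both ways, foot within 6 mm of the floor), not the one in front of the monitor (its middle more than 44 mm to the side of the monitor's middle), at rest and released (angle between bottle's own z axis and vertical below 0.1 rad and ((x of bottle in the frame of mat_a between -0.026 and 0.026 m and y of bottle in the frame of mat_a between -0.026 and 0.026 m and z of bottle in the frame of mat_a below 0.006 m) or (x of bottle in the frame of mat_b between -0.026 and 0.026 m and y of bottle in the frame of mat_b between -0.026 and 0.026 m and z of bottle in the frame of mat_b below 0.006 m)) and (y of bottle in the frame of monitor above 0.044 m or y of bottle in the frame of monitor below -0.044 m) and linear speed of bottle below 0.02 m/s and contact force between bottle and the fingers below 0.1 N); the robot touches nothing.
It fails at once if the bottle is dropped: let go and falling faster than 0.35 m/s (a fall of about 6 mm) (linear speed of bottle above 0.35 m/s and contact force between bottle and the fingers below 0.1 N).
It fails at once if the bottle is pressed or slammed into the tray with over 45 N (contact force between bottle and tray above 45 N).
It fails at once if the pump bottle or the powder can is knocked over or shifted by more than 25 mm (angle between any of pump, powder's own z axis and vertical above 0.35 rad or distance of any of pump, powder from where it was at the start of the episode above 0.025 m).
It fails at once if the monitor, the train car or the dish is shifted by more than 25 mm (distance of any of monitor, train, dish from where it was at the start of the episode above 0.025 m).
It also fails if it takes over 51 s, if anything falls off the work surface, if the arm or the gripper's body presses on something with over 40 N, if the wrist force passes 120 N, or if a joint passes its speed limit or range.

## Robot

A 6-joint arm with a two-finger parallel gripper is mounted at the origin on the work surface. World frame = base frame: x ahead of the robot, y to its left, z up, the work surface at z = 0. Lengths are in m, angles in degrees, forces in N, time in s.
With the tool pointing down it reaches from about 0.25 to 0.725 m from the base axis. Payload 9.7 kg.
Tool frame: the origin (TCP) lies between the finger pads; the fingertips stand 19 mm ahead of it and the grasp point (between the pads) is the TCP; z points along the fingers, y is the line along which they close (so a half turn about z gives the same grasp; the last joint's range is limited). The gripper opens to 85 mm and grips with 20 to 120 N. Pads are 22 mm wide; open, the fingers measure 114 mm over their backs; the gripper's body (76 mm by 85 mm) begins 54 mm behind the grasp point. The pads swing forward as they close: fully open they stand 13 mm farther back than shut.
Start: joints at [-72.823, 4.979, 10.078, 95.1, 0, 90], TCP at [0.162, -0.525, 0.25] pointing down, gripper open.
Joint ranges: [-179.16, 179.16], [-48.56, 103.87], [-65.8, 70.77], [-126.05, 130.52], [-82.76, 87.17], [-180, 180]. Speed limits (degrees/s): [127.2, 127.2, 147.25, 180, 180, 180].

## Interface

Orientations are given as [roll, pitch, yaw] about the fixed x, y, z axes, in that order (R = Rz(yaw) Ry(pitch) Rx(roll)).
In Python, from workcell import bot gives the robot as it stands. The module is installed in compiled form; this text tells all that it offers.
- The arm moves only by the shell command python3 -m crank 'ROWS' [OPENING] [FORCE]. ROWS is JSON, a list that holds one entry, the list of rows, each a list of 6 numbers: the shift along the world's x, y, z as a fraction of full scale, then the turn, a rotation vector about the world's x, y, z as a fraction of full scale. In form: [[[x, y, z, wx, wy, wz], ...]]. A call has 1 to 20 rows; each row shifts and turns the commanded pose from where the row before left it; what a row does not reach is not made up. Full scale, the value 1, is 20 mm for a shift and 0.12 rad for a turn. A row lasts 1/12 s, in which the tool goes at most 41.7 mm and 7.16 degrees, less where a joint would pass 70% of its speed; a pose out of reach is approached as far as the arm can. A call with a number of a shift or a turn outside -1 to 1 is refused whole. A call with a gripper value outside its range is refused whole. OPENING is the opening, from 0 (shut) to 1 (fully open), set as the call begins (- or left out, the last holds). The fingers move at their own pace and stop on an object; FORCE is the grip in N (left out, the last holds). Time passes only in rows, so rows that do not move let the fingers close. It gives the time, the measured TCP pose, the force, the opening and the grip force at its end, in the units of the state.
- bot.get_obs(): the state, without advancing time (a new reading comes with each control period).
- bot.camera(name): name is "side" or "top"; returns the picture (420x560x3 uint8, red, green, blue); there is no depth.
- bot.camera_model(name): a dict with "vertical_fov" (degrees; the focal length in pixels is half the picture's height over the tangent of half this angle, whatever the lens; pixels are square), "cx", "cy" (the principal point, pixels), "R" (3x3) and "t" (3): a world point X has camera coordinates R X + t. Camera axes: x right, y down, z forward; pixel columns grow to the right and rows downward; lengths in m; the calibration is good to about 2 mm. A picture is of the moment at which its call begins. camera_model takes no time and is no camera call.
- bot.job_done(): hands the job in; it is judged then, once.
The state is a dict: "time": time; "q": joint angles; "qd": joint speeds; "joint_efforts": joint torques, N m; "ee_pos": TCP position; "tcp_rot": TCP orientation; "wrist_force": force on the tool from outside, world axes, zero at the start; "torque": the same for the moment, N m; "opening": finger opening in m; "grasp_force": force on a finger pad.
Only numpy, scipy, OpenCV 4.12 (cv2) and the standard library are available. Lean on these libraries where they do the work, as an engineer would, in place of code of your own. Each camera call takes 0.05 s, during which the arm holds its last target. There are 200 camera calls.

## Working session

There is one attempt and no reset: what is moved stays moved. The work goes in short steps, Python scripts to look and compute and a shell command to move; the robot and the scene stay as the last step left them, time stands still between calls to the robot, and variables do not carry over. Pictures are saved under pics/ and viewed, at most 10 in all, crops included, and the job is handed in when it is done.

```bash
mkdir -p pics
python3 - <<'E'
from workcell import bot
import cv2,numpy as np
np.set_printoptions(precision=4,suppress=True)
for n in("side","top"):
    im=bot.camera(n); cv2.imwrite(f"pics/{n}0.png",im[:,:,::-1]); m=bot.camera_model(n); print(n,m)
print(bot.get_obs())
E
```

```text
side {'vertical_fov': 55.38203128039415, 'cx': 275.2510176377266, 'cy': 198.84855233784768, 'R': array([[ 0.8429, -0.5381,  0.0028],
       [-0.3973, -0.6258, -0.6712],
       [ 0.3629,  0.5647, -0.7412]]), 't': array([-0.4771,  0.3049,  0.7832])}
top {'vertical_fov': 57.57677478869254, 'cx': 274.8710829721986, 'cy': 210.11489666117527, 'R': array([[-0.0027, -1.    ,  0.0057],
       [-0.9968,  0.0023, -0.0802],
       [ 0.0802, -0.0059, -0.9968]]), 't': array([0.0141, 0.5601, 0.8222])}
{'time': 0.1, 'q': array([-72.8224,   5.0091,  10.039 ,  95.0988,   0.0002,  89.9995]), 'qd': array([-0.0028, -0.1081,  0.1067, -0.0446,  0.0112, -0.0171]), 'joint_efforts': array([  0.0009, -52.1566,  46.5652,   0.016 ,  -0.    ,  -0.    ]), 'ee_pos': array([ 0.1624, -0.5253,  0.2496]), 'tcp_rot': array([-179.931 ,   -0.0002,   17.1781]), 'wrist_force': array([0.367 , 0.3734, 0.2481]), 'torque': array([-0.0193,  0.0122,  0.0188]), 'grasp_force': 0.0, 'opening': 0.08543981548304544}
```

View pics/side0.png

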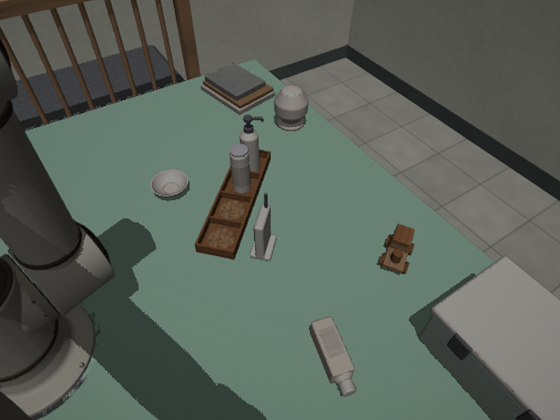

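View pics/top0.png

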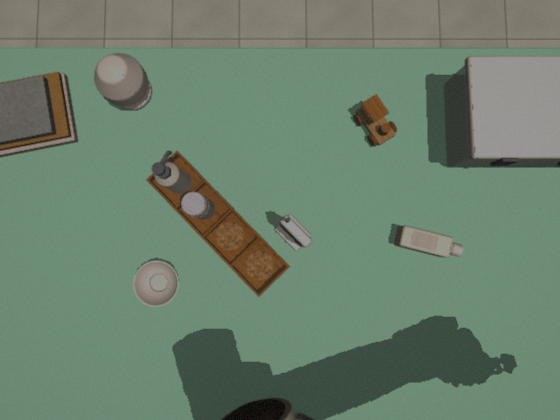

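The top view shows the bottle lying at about (427,241) with its cap at (457,249). The tray's empty compartments are at (231,237) and (261,265), and the monitor is at (293,232), behind the end compartment. So (231,237) looks like the target. In the side view the bottle is at (332,350) and the empty compartments are at (232,207) and (220,236).

```bash
cat > h.py <<'E'
import numpy as np,cv2
from workcell import bot
np.set_printoptions(precision=4,suppress=True)
M={n:bot.camera_model(n) for n in("side","top")}
def ray(n,p):
    m=M[n];f=210/np.tan(np.radians(m["vertical_fov"]/2));R=np.array(m["R"])
    d=R.T@np.array([(p[0]-m["cx"])/f,(p[1]-m["cy"])/f,1]);return -R.T@np.array(m["t"]),d/np.linalg.norm(d)
def plane(n,p,z):
    o,d=ray(n,p);return o+d*(z-o[2])/d[2]
def tri(ps,pt):
    A=[];b=[]
    for n,p in(("side",ps),("top",pt)):
        o,d=ray(n,p);P=np.eye(3)-np.outer(d,d);A.append(P);b.append(P@o)
    X=np.linalg.solve(sum(A),sum(b));return X,[np.linalg.norm(P@X-q)*1e3 for P,q in zip(A,b)]
E
python3 - <<'E'
import cv2,numpy as np
s=cv2.imread("pics/side0.png");t=cv2.imread("pics/top0.png")
def c(im,x,y,w,h):return cv2.convertScaleAbs(cv2.resize(im[y:y+h,x:x+w],(400,300),interpolation=cv2.INTER_CUBIC),alpha=1.4)
o=np.vstack([np.hstack([c(t,390,210,80,60),c(s,280,310,120,90)]),np.hstack([c(t,150,150,200,150),c(s,180,130,180,135)])])
cv2.imwrite("pics/comp.png",o)
E
```

```text
(no output)
```

View pics/comp.png

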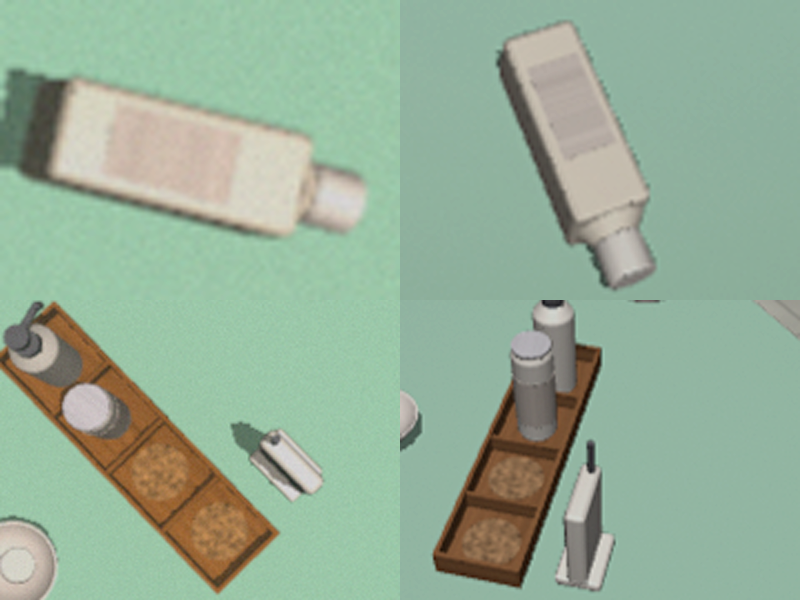

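Composite: in the top-left and top-right panels the bottle's upper face corners are clear in both views. In the lower panels the mats are at about (160,470) and (220,530) in the top view, and (517,477) and (492,541) in the side view. I'll triangulate these.

Run:
```python
from h import *
T=lambda x,y:(390+x/5-.4,210+y/5-.4)
S=lambda x,y:(280+x*.3-.35,310+y*.3-.35)
T2=lambda x,y:(150+x/2-.25,150+y/2-.25)
S2=lambda x,y:(180+x*.45-.3,130+y*.45-.3)
c={}
for k,s,t in(("foot+",(174,22),(68,80)),("foot-",(106,42),(52,178)),("cap+",(248,188),(311,138)),("cap-",(177,222),(293,236))):
    c[k]=tri(S(*s),T(*t))[0];print(k,tri(S(*s),T(*t)), plane("top",T(*t),.046),plane("side",S(*s),.046))
for k,s,t in(("mat1",(117,177),(160,170)),("mat2",(92,241),(220,230))):
    print(k,tri(S2(*s),T2(*t)),plane("top",T2(*t),.0056),plane("side",S2(*s),.0056))
print("tray corners",tri(S2(35,258),T2(218,291)),tri(S2(120,276),T2(278,232)))
for p in((218,291),(278,232),(53,3)): print("  top z.03",plane("top",T2(*p),.03))
print("powder top",tri(S2(131,40),T2(88,107)))
for p in((158,273),(198,288),(212,234)): print("monitor foot side corners z~.006",plane("side",S2(*p),.006))
print("monitor body top", [plane("side",S2(*p),.122) for p in((167,217),(201,168))],[plane("top",T2(*p),.122) for p in((275,132),(324,176))])
# bottle via colour mask, top view
im=bot.camera("top");h=cv2.cvtColor(im,cv2.COLOR_RGB2HSV);m=((h[...,1]<60)&(h[...,2]>120)).astype(np.uint8)
m[:200]=0;m[270:]=0;m[:,:390]=0;m[:,470:]=0
cs=max(cv2.findContours(m,0,1)[0],key=cv2.contourArea);r=cv2.minAreaRect(cs);print(r)
```

```text
foot+ (array([ 0.5268, -0.2651,  0.0421]), [np.float64(2.5993511866254253), np.float64(2.5993511866255066)]) [ 0.5243 -0.2624  0.046 ] [ 0.5277 -0.2674  0.046 ]
foot- (array([ 0.4843, -0.2552,  0.0464]), [np.float64(2.069935179198736), np.float64(2.0699351791987284)]) [ 0.4825 -0.2543  0.046 ] [ 0.4863 -0.2559  0.046 ]
cap+ (array([ 0.5001, -0.3652,  0.0487]), [np.float64(1.0958076762247975), np.float64(1.0958076762248963)]) [ 0.4992 -0.3659  0.046 ] [ 0.5022 -0.3652  0.046 ]
cap- (array([ 0.4582, -0.3578,  0.0443]), [np.float64(0.8848803020057578), np.float64(0.8848803020055857)]) [ 0.4575 -0.3566  0.046 ] [ 0.4586 -0.3585  0.046 ]
mat1 (array([0.507 , 0.1133, 0.0083]), [np.float64(0.7688178445691525), np.float64(0.7688178445692984)]) [0.5064 0.1139 0.0056] [0.5086 0.1151 0.0056]
mat2 (array([0.4403, 0.0463, 0.0096]), [np.float64(0.6420962704009175), np.float64(0.6420962704008663)]) [0.4395 0.0467 0.0056] [0.4419 0.0488 0.0056]
tray corners (array([0.3759, 0.0478, 0.0248]), [np.float64(0.7840217011120714), np.float64(0.7840217011119666)]) (array([ 0.4397, -0.018 ,  0.0228]), [np.float64(1.6688853390983123), np.float64(1.6688853390983596)])
  top z.03 [0.3759 0.048  0.03  ]
  top z.03 [ 0.4386 -0.0169  0.03  ]
  top z.03 [0.6909 0.2308 0.03  ]
powder top (array([0.5642, 0.1649, 0.1509]), [np.float64(1.2144635518757114), np.float64(1.2144635518757598)])
monitor foot side corners z~.006 [ 0.4813 -0.0261  0.006 ]
monitor foot side corners z~.006 [ 0.507  -0.0647  0.006 ]
monitor foot side corners z~.006 [ 0.557  -0.0134  0.006 ]
monitor body top [array([ 0.4846, -0.0472,  0.122 ]), array([ 0.5445, -0.0122,  0.122 ])] [array([ 0.5411, -0.0107,  0.122 ]), array([ 0.4983, -0.058 ,  0.122 ])]
((429.5, 234.5), (69.0, 79.0), 90.0)
```

Bottle body centre is about (0.492,-0.310), with its top at z≈0.045 and its axis yaw about -104°. The target mat is about (0.505,0.112), 82 mm to the side of the monitor's middle; the other is only about 9 mm. Next I work out the grasp pose.

```bash
cat > g.py <<'E'
from h import *
from scipy.spatial.transform import Rotation as Ro
def tool(bdir,tilt,opt):   # before: bdir = bottle axis (unit), tool d tilted toward -b
    up=np.array([0,0,1.]);t=np.radians(tilt)
    d=-np.cos(t)*up-np.sin(t)*bdir;y=opt*np.cross(bdir,up);return np.column_stack([np.cross(y,d),y,d])
def need(pos,R,n=None,cur=None):
    o=bot.get_obs();C=cur if cur is not None else Ro.from_euler("xyz",o["tcp_rot"],degrees=True).as_matrix()
    dp=(np.array(pos)-o["ee_pos"])/.02;rv=Ro.from_matrix(R@C.T).as_rotvec()/.12
    n=n or int(np.ceil(max(abs(dp).max(),abs(rv).max())));print(n,"rows of",np.round(np.r_[dp,rv]/n,3),"total",np.r_[dp,rv])
a=np.radians(-103.8);b=np.array([np.cos(a),np.sin(a),0])
G=np.array([.488,-.3265,.030])
E
python3 - <<'E'
from g import *
for o in(1,-1): print(o,tool(b,25,o)[:,0]);need(G+[0,0,.1],tool(b,25,o),20)
E
python3 -m crank '[[[0.7,0.4,-0.1,0,0,0.5],[0.7,0.4,-0.1,0,0,0.5]]]' 1
python3 -c "from workcell import bot;o=bot.get_obs();print(o['q'],o['tcp_rot'])"
```

```text
1 [-0.2162 -0.8801 -0.4226]
20 rows of [ 0.814  0.497 -0.299  0.151  0.16  -0.863] total [ 16.2805   9.9418  -5.9881   3.0102   3.2068 -17.2649]
-1 [0.2162 0.8801 0.4226]
20 rows of [ 0.814  0.497 -0.299  0.138 -0.131  0.422] total [16.2805  9.9418 -5.9881  2.7593 -2.6126  8.4413]
time: 0.32
ee_pos: [0.1903, -0.5094, 0.2459]
tcp_rot: [-180.0, -0.0, 24.1]
wrist_force: [-0.0, -0.5, -0.7]
opening: 0.0854
grasp_force: 0.0
[-6.95188184e+01  4.05906229e+00  8.60857786e+00  9.45803627e+01
 -1.78626814e-03  8.63632097e+01] [-1.79969102e+02 -1.74005619e-04  2.41179723e+01]
```

Run:
```python
from g import *
need(G+[0,0,.1],tool(b,25,-1),18)
```

```text
18 rows of [ 0.827  0.508 -0.322  0.16  -0.134  0.414] total [14.8863  9.1472 -5.7942  2.8861 -2.4141  7.4501]
```

```bash
python3 -m crank '[[[0.83,0.51,-0.32,0.16,-0.134,0.414],[0.83,0.51,-0.32,0.16,-0.134,0.414],[0.83,0.51,-0.32,0.16,-0.134,0.414],[0.83,0.51,-0.32,0.16,-0.134,0.414],[0.83,0.51,-0.32,0.16,-0.134,0.414],[0.83,0.51,-0.32,0.16,-0.134,0.414],[0.83,0.51,-0.32,0.16,-0.134,0.414],[0.83,0.51,-0.32,0.16,-0.134,0.414],[0.83,0.51,-0.32,0.16,-0.134,0.414],[0.83,0.51,-0.32,0.16,-0.134,0.414],[0.83,0.51,-0.32,0.16,-0.134,0.414],[0.83,0.51,-0.32,0.16,-0.134,0.414],[0.83,0.51,-0.32,0.16,-0.134,0.414],[0.83,0.51,-0.32,0.16,-0.134,0.414],[0.83,0.51,-0.32,0.16,-0.134,0.414],[0.83,0.51,-0.32,0.16,-0.134,0.414],[0.83,0.51,-0.32,0.16,-0.134,0.414],[0.83,0.51,-0.32,0.16,-0.134,0.414],[0,0,0,0,0,0],[0,0,0,0,0,0]]]' 1
python3 - <<'E'
from g import *
need(G+[0,0,.1],tool(b,25,-1),4);need(G,tool(b,25,-1),8);print(bot.get_obs()["q"])
E
```

```text
time: 1.98
ee_pos: [0.4894, -0.3253, 0.13]
tcp_rot: [-179.9, -25.0, 76.1]
wrist_force: [0.1, 0.4, -0.1]
opening: 0.0854
grasp_force: 0.0
4 rows of [-0.017 -0.015  0.    -0.001 -0.004  0.001] total [-0.0683 -0.0595  0.0007 -0.0024 -0.0144  0.0035]
8 rows of [-0.009 -0.007 -0.625 -0.    -0.002  0.   ] total [-0.0683 -0.0595 -4.9993 -0.0024 -0.0144  0.0035]
[-43.1885  20.7522  12.2344  94.4409  21.5575  58.1806]
```

```bash
python3 -m crank '[[[-0.01,-0.01,-0.7,0,0,0],[-0.01,-0.01,-0.7,0,0,0],[-0.01,-0.01,-0.7,0,0,0],[-0.01,-0.01,-0.7,0,0,0],[-0.01,-0.01,-0.7,0,0,0],[0,0,-0.5,0,0,0],[0,0,-0.5,0,0,0],[0,0,-0.5,0,0,0],[0,0,0,0,0,0]]]' 1
python3 - <<'E'
from g import *
f=lambda n,x,y,w,h:cv2.resize(bot.camera(n)[y:y+h,x:x+w,::-1],(400,400),interpolation=cv2.INTER_CUBIC)
cv2.imwrite("pics/gr.png",cv2.convertScaleAbs(np.hstack([f("top",380,190,110,110),f("side",270,270,140,140)]),alpha=1.4))
E
```

```text
time: 2.73
ee_pos: [0.4874, -0.3266, 0.0293]
tcp_rot: [-179.9, -25.0, 76.1]
wrist_force: [-0.0, 0.3, 0.1]
opening: 0.0853
grasp_force: 0.0
```

View pics/gr.png

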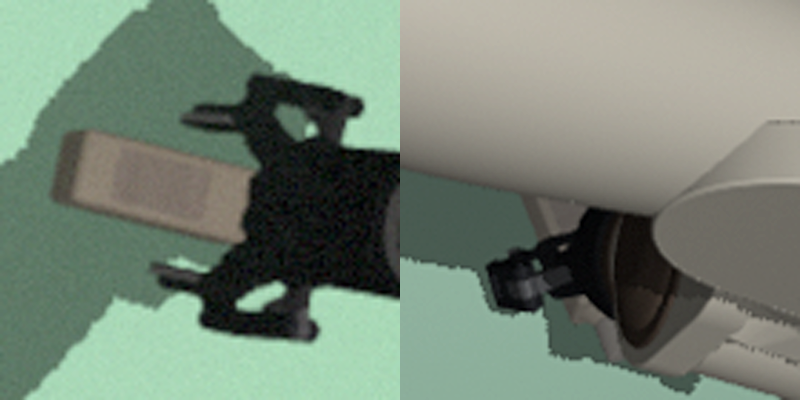

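The top view shows the bottle between the open fingers, parallel to them and roughly centred, with finger tips at about (215,118) and (175,275) in the crop. I'll close the gripper, then lift.

```bash
python3 -m crank '[[[0,0,0,0,0,0],[0,0,0,0,0,0],[0,0,0,0,0,0],[0,0,0,0,0,0],[0,0,0,0,0,0],[0,0,0,0,0,0],[0,0,0,0,0,0],[0,0,0,0,0,0],[0,0,0,0,0,0],[0,0,0,0,0,0],[0,0,0,0,0,0],[0,0,0,0,0,0]]]' 0 50
python3 -m crank '[[[0,0,0.3,0,0,0],[0,0,0.6,0,0,0],[0,0,0.9,0,0,0],[0,0,0.9,0,0,0],[0,0,0.9,0,0,0],[0,0,0.9,0,0,0],[0,0,0.9,0,0,0],[0,0,0.9,0,0,0],[0,0,0.9,0,0,0],[0,0,0.9,0,0,0],[0,0,0.5,0,0,0],[0,0,0,0,0,0]]]'
```

```text
time: 3.83
ee_pos: [0.4885, -0.3272, 0.0318]
tcp_rot: [179.9, -24.9, 76.2]
wrist_force: [1.0, -2.1, 4.7]
opening: 0.0453
grasp_force: 52.1
time: 4.83
ee_pos: [0.4887, -0.3272, 0.2058]
tcp_rot: [179.8, -24.9, 76.2]
wrist_force: [0.2, -0.3, -2.7]
opening: 0.0452
grasp_force: 51.5
```

Run:
```python
from g import *
up=np.array([0,0,1.])
def fin(yaw,tilt=25):
    w=np.radians(yaw);h=np.array([np.cos(w),np.sin(w),0]);t=np.radians(tilt);d=np.cos(t)*h-np.sin(t)*up
    y=-np.cross(up,-h);x=np.cross(y,d);return np.column_stack([x,y,d])
for w in(-20,0): print(fin(w));need([.505,.112,.23],fin(w),26)
```

```text
[[-0.3971  0.342   0.8517]
 [ 0.1445  0.9397 -0.31  ]
 [-0.9063 -0.     -0.4226]]
26 rows of [ 0.031  0.845  0.046 -0.478 -0.254  0.362] total [  0.817   21.9599   1.2081 -12.4225  -6.597    9.4038]
[[-0.4226 -0.      0.9063]
 [-0.      1.      0.    ]
 [-0.9063 -0.     -0.4226]]
26 rows of [ 0.031  0.845  0.046 -0.444 -0.346  0.444] total [  0.817   21.9599   1.2081 -11.5371  -9.0043  11.5339]
```

```bash
python3 -m crank '[[[0.03,0.3,0.4,-0.478,-0.254,0.362],[0.03,0.5,0.5,-0.478,-0.254,0.362],[0.03,0.6,0.6,-0.478,-0.254,0.362],[0.03,0.8,0.6,-0.478,-0.254,0.362],[0.03,0.8,0.6,-0.478,-0.254,0.362],[0.03,0.8,0.6,-0.478,-0.254,0.362],[0.03,0.8,0.5,-0.478,-0.254,0.362],[0.03,0.8,0.4,-0.478,-0.254,0.362],[0.03,0.8,0,-0.478,-0.254,0.362],[0.03,0.8,0,-0.478,-0.254,0.362],[0.03,0.8,0,-0.478,-0.254,0.362],[0.03,0.8,0,-0.478,-0.254,0.362],[0.03,0.8,0,-0.478,-0.254,0.362],[0.03,0.8,0,-0.478,-0.254,0.362],[0.03,0.8,0,-0.478,-0.254,0.362],[0.03,0.8,0,-0.478,-0.254,0.362],[0.03,0.8,0,-0.478,-0.254,0.362],[0.03,0.8,0,-0.478,-0.254,0.362],[0.03,0.8,0,-0.478,-0.254,0.362],[0.03,0.8,0,-0.478,-0.254,0.362]]]'
cat >> g.py <<'E'
up=np.array([0,0,1.])
def fin(yaw,tilt=25):
    w=np.radians(yaw);h=np.array([np.cos(w),np.sin(w),0]);t=np.radians(tilt);d=np.cos(t)*h-np.sin(t)*up
    y=np.cross(up,h);return np.column_stack([np.cross(y,d),y,d])
E
python3 - <<'E'
from g import *
print(bot.get_obs()["q"]);need([.505,.112,.27],fin(-20),10)
E
```

```text
time: 6.5
ee_pos: [0.4996, -0.026, 0.2855]
tcp_rot: [162.6, 45.0, 130.4]
wrist_force: [-0.1, -0.5, -2.3]
opening: 0.0453
grasp_force: 51.9
[ 10.3961 -41.4372 -34.5262  55.4564 -25.7854  42.8387]
10 rows of [ 0.027  0.69  -0.078 -0.284 -0.154  0.217] total [ 0.2675  6.8987 -0.7772 -2.8435 -1.5398  2.1691]
```

Run:
```python
from g import *
need([.505,.112,.25],fin(-32),10)
```

```text
10 rows of [ 0.027  0.69  -0.178 -0.298 -0.123  0.045] total [ 0.2675  6.8987 -1.7772 -2.9806 -1.2307  0.4457]
```

```bash
python3 -m crank '[[[0.03,0.69,0,-0.298,-0.123,0.045],[0.03,0.69,0,-0.298,-0.123,0.045],[0.03,0.69,0,-0.298,-0.123,0.045],[0.03,0.69,0,-0.298,-0.123,0.045],[0.03,0.69,-0.2,-0.298,-0.123,0.045],[0.03,0.69,-0.2,-0.298,-0.123,0.045],[0.03,0.69,-0.3,-0.298,-0.123,0.045],[0.03,0.69,-0.3,-0.298,-0.123,0.045],[0.03,0.69,-0.4,-0.298,-0.123,0.045],[0.03,0.69,-0.4,-0.298,-0.123,0.045],[0,0,0,0,0,0]]]'
python3 - <<'E'
from g import *
print(bot.get_obs()["q"]);need([.505,.112,.25],fin(-32),10)
E
```

```text
time: 7.42
ee_pos: [0.5052, 0.1126, 0.2463]
tcp_rot: [-179.4, 64.8, 148.6]
wrist_force: [-1.1, -0.3, -4.6]
opening: 0.0454
grasp_force: 52.0
[ 38.5862 -31.0277 -39.7395  45.989  -58.6137  50.0611]
10 rows of [-0.001 -0.003  0.019  0.002 -0.004 -0.002] total [-0.012  -0.0313  0.1869  0.018  -0.0377 -0.0172]
```

Run:
```python
from g import *
f=lambda n,x,y,w,h:cv2.resize(bot.camera(n)[y:y+h,x:x+w,::-1],(400,400),interpolation=cv2.INTER_CUBIC)
cv2.imwrite("pics/ov.png",cv2.convertScaleAbs(np.hstack([f("top",140,130,180,180),f("side",160,80,180,180)]),alpha=1.4))
```

```text
(no output)
```

View pics/ov.png

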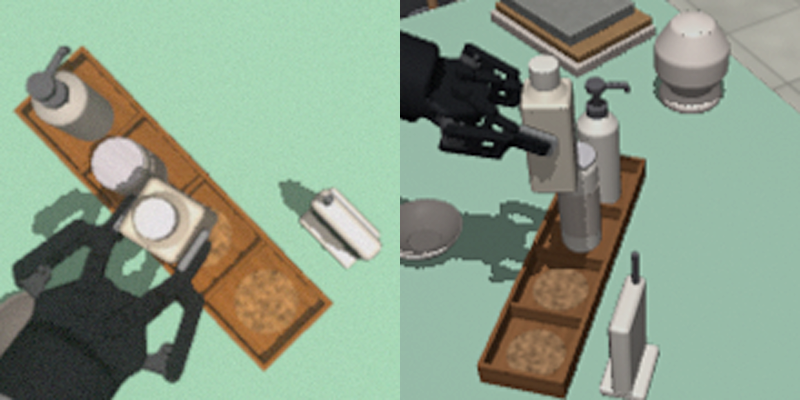

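Run:
```python
from g import *
X,e=tri((160+143*.45-.3,80+63*.45-.3),(140+155*.45-.3,130+218*.45-.3));print("cap top",X,e)
w=np.radians(-32);u=np.array([np.cos(w),np.sin(w),0]);v=np.array([-u[1],u[0],0])
for n,o in(("side",(160,80,400)),("top",(140,130,0))):
  m=M[n];f=210/np.tan(np.radians(m["vertical_fov"]/2))
  for z,l in((.14,"cap"),(.11,"sh"),(0,"foot")):
    for a,c in(((0,0),) if z==.14 else ((1,1),(1,-1),(-1,-1),(-1,1))):
      P=X+[0,0,z-.14]+.023*(a*u+c*v);q=np.array(m["R"])@P+m["t"];p=q[:2]/q[2]*f+[m["cx"],m["cy"]]
      print(n,l,a,c,np.round((p-o[:2])/.45+[o[2],0],0))
```

```text
cap top [0.5121 0.1074 0.3191] [np.float64(0.8939768255438311), np.float64(0.8939768255437207)]
side cap 0 0 [541.  62.]
side sh 1 1 [571.  75.]
side sh 1 -1 [568. 105.]
side sh -1 -1 [517. 106.]
side sh -1 1 [522.  75.]
side foot 1 1 [578. 164.]
side foot 1 -1 [576. 194.]
side foot -1 -1 [529. 195.]
side foot -1 1 [533. 164.]
top cap 0 0 [155. 216.]
top sh 1 1 [152. 171.]
top sh 1 -1 [209. 207.]
top sh -1 -1 [173. 265.]
top sh -1 1 [115. 229.]
top foot 1 1 [175. 183.]
top foot 1 -1 [223. 213.]
top foot -1 -1 [192. 262.]
top foot -1 1 [144. 231.]
```

```bash
python3 -m crank '[[[-0.1,0.06,-0.3,0,0,0],[-0.1,0.06,-0.5,0,0,0],[-0.1,0.06,-0.6,0,0,0],[-0.05,0.06,-0.6,0,0,0],[0,0,-0.6,0,0,0],[0,0,-0.6,0,0,0],[0,0,-0.6,0,0,0],[0,0,-0.6,0,0,0],[0,0,-0.6,0,0,0],[0,0,-0.6,0,0,0],[0,0,-0.6,0,0,0],[0,0,-0.5,0,0,0],[0,0,-0.5,0,0,0],[0,0,-0.4,0,0,0],[0,0,-0.3,0,0,0],[0,0,0,0,0,0]]]'
python3 - <<'E'
from g import *
print(bot.get_obs()["q"])
f=lambda n,x,y,w,h:cv2.resize(bot.camera(n)[y:y+h,x:x+w,::-1],(400,400),interpolation=cv2.INTER_CUBIC)
cv2.imwrite("pics/dn.png",cv2.convertScaleAbs(np.hstack([f("top",160,160,130,130),f("side",170,120,130,130)]),alpha=1.4))
E
```

```text
time: 8.85
ee_pos: [0.4986, 0.1154, 0.0911]
tcp_rot: [179.9, 64.9, 147.9]
wrist_force: [-0.6, -0.1, -2.3]
opening: 0.0455
grasp_force: 52.0
[ 39.5571 -23.8055 -52.8945  26.9759 -59.2383  51.9706]
```

View pics/dn.png

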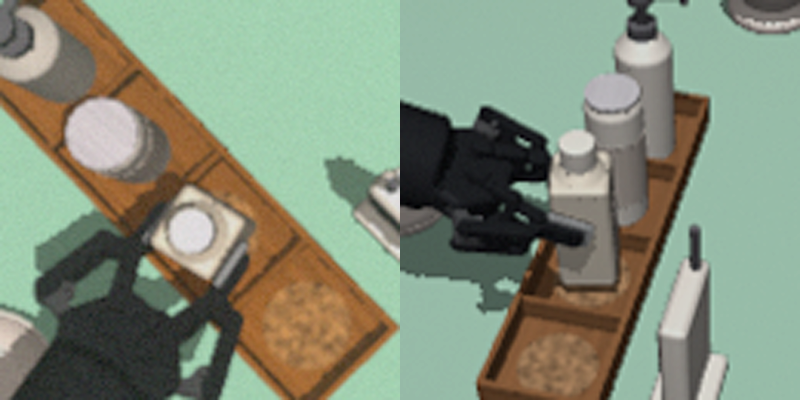

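The bottle hangs upright over the target compartment, with its cap at (188,230) in the top crop and (577,140) in the side crop. I check the cap position, then descend slowly.

```bash
python3 - <<'E'
from g import *
print(tri((170+177*.325-.3,120+140*.325-.3),(160+188*.325-.3,160+230*.325-.3)))
E
python3 -m crank '[[[0,0,-0.15,0,0,0],[0,0,-0.15,0,0,0],[0,0,-0.15,0,0,0],[0,0,-0.1,0,0,0],[0,0,-0.1,0,0,0],[0,0,0,0,0,0]]]'
```

```text
(array([0.5058, 0.1118, 0.1642]), [np.float64(1.5152509492985784), np.float64(1.5152509492987603)])
time: 9.45
ee_pos: [0.4991, 0.1158, 0.0795]
tcp_rot: [179.7, 64.9, 147.7]
wrist_force: [0.3, -0.2, -3.3]
opening: 0.0453
grasp_force: 52.0
```

```bash
Z='[0,0,-0.05,0,0,0]'; python3 -m crank '[[[0,0,-0.05,0,0,0],[0,0,-0.05,0,0,0],[0,0,-0.05,0,0,0],[0,0,0,0,0,0]]]'; python3 -m crank '[[[0,0,-0.05,0,0,0],[0,0,-0.05,0,0,0],[0,0,0,0,0,0]]]'
```

```text
time: 9.78
ee_pos: [0.4992, 0.1159, 0.0769]
tcp_rot: [179.6, 64.9, 147.6]
wrist_force: [-0.1, 0.1, -2.8]
opening: 0.0455
grasp_force: 52.0
time: 10.03
ee_pos: [0.4995, 0.116, 0.0758]
tcp_rot: [179.5, 65.0, 147.4]
wrist_force: [-1.5, -0.2, 2.2]
opening: 0.045
grasp_force: 52.3
```

```bash
python3 -m crank '[[[0,0,-0.03,0,0,0],[0,0,0,0,0,0],[0,0,0,0,0,0]]]'; python3 -c "
from g import *
o=bot.get_obs();print(o['torque'],o['wrist_force']);need([.4995,.116,.0758],fin(-32),1)"
```

```text
time: 10.28
ee_pos: [0.4997, 0.116, 0.0758]
tcp_rot: [179.4, 65.1, 147.4]
wrist_force: [-3.6, 0.1, 5.9]
opening: 0.0451
grasp_force: 52.8
[-0.3827  0.2588 -0.4029] [-3.6296  0.1063  5.8959]
1 rows of [-0.009 -0.002  0.001 -0.024  0.025  0.017] total [-0.0095 -0.0021  0.0009 -0.0242  0.0252  0.0172]
```

```bash
python3 -m crank '[[[0,0,0,0,0,0],[0,0,0,0,0,0],[0,0,0,0,0,0],[0,0,0,0,0,0],[0,0,0,0,0,0]]]' 0.7 20
python3 - <<'E'
from g import *
f=lambda n,x,y,w,h:cv2.resize(bot.camera(n)[y:y+h,x:x+w,::-1],(400,400),interpolation=cv2.INTER_CUBIC)
cv2.imwrite("pics/rel.png",cv2.convertScaleAbs(np.hstack([f("top",160,160,130,130),f("side",170,120,130,130)]),alpha=1.4))
E
```

```text
time: 10.7
ee_pos: [0.4992, 0.1159, 0.0744]
tcp_rot: [179.6, 64.9, 147.6]
wrist_force: [0.2, 0.5, -0.4]
opening: 0.0598
grasp_force: 0.0
```

View pics/rel.png

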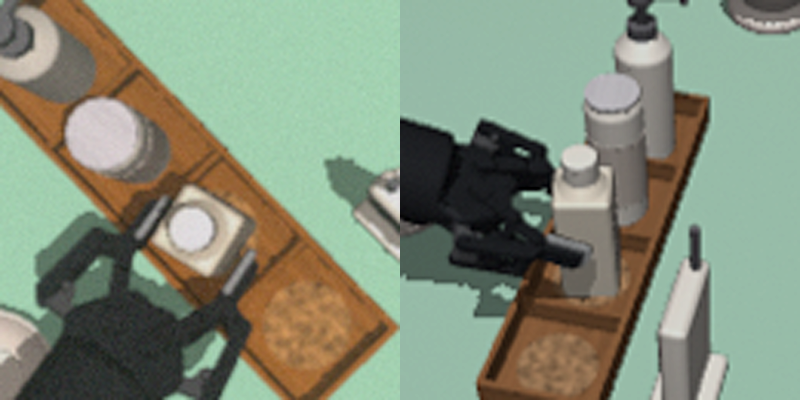

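The bottle stands clear between the open fingers, on the mat in the target compartment. I back off along the tool axis.

```bash
python3 -m crank '[[[-0.38,0.24,0.21,0,0,0],[-0.38,0.24,0.21,0,0,0],[-0.38,0.24,0.21,0,0,0],[-0.38,0.24,0.21,0,0,0],[0,0,0,0,0,0]]]'; python3 -m crank '[[[-0.38,0.24,0.25,0,0,0],[-0.38,0.24,0.25,0,0,0],[-0.38,0.24,0.25,0,0,0],[-0.38,0.24,0.25,0,0,0],[-0.2,0.24,0.5,0,0,0],[0,0.24,0.5,0,0,0],[0,0.24,0.5,0,0,0],[0,0,0,0,0,0],[0,0,0,0,0,0]]]'
python3 - <<'E'
from g import *
print(bot.get_obs()["q"])
f=lambda n,x,y,w,h:cv2.resize(bot.camera(n)[y:y+h,x:x+w,::-1],(400,400),interpolation=cv2.INTER_CUBIC)
cv2.imwrite("pics/end.png",cv2.convertScaleAbs(np.hstack([f("top",130,130,190,190),f("side",140,100,190,190)]),alpha=1.4))
E
```

```text
time: 11.22
ee_pos: [0.4686, 0.136, 0.0921]
tcp_rot: [179.5, 65.0, 147.5]
wrist_force: [0.5, 0.8, 1.2]
opening: 0.0596
grasp_force: 0.0
time: 11.97
ee_pos: [0.4347, 0.1689, 0.1411]
tcp_rot: [179.6, 64.9, 147.6]
wrist_force: [0.3, 0.2, -0.9]
opening: 0.0597
grasp_force: 0.0
[ 52.1586 -21.0775 -42.6587  56.0853 -64.3015  76.5588]
```

View pics/end.png

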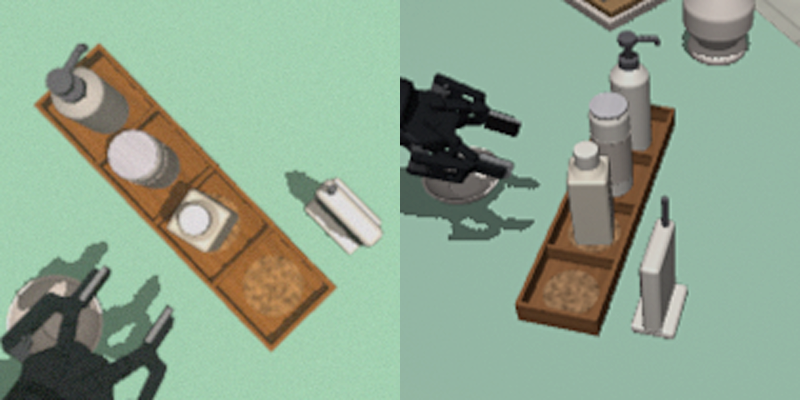

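The bottle stands upright and free in the compartment next to the powder can. The gripper is clear of everything, above the dish.

```bash
python3 -c "from workcell import bot;print(bot.job_done())"
```

```text
the job is handed in; nothing more can be done
None
```

The bottle is standing upright, cap up and released, in the empty compartment beside the powder can, away from the monitor's screen; the job is handed in at about 12 s, and no verdict came back.

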